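# Index the rotary fixture to its next hole

### The arm

A 6-joint arm with a two-finger parallel gripper is mounted at the origin on a cart in front of the work surface, level with it; the furniture and walls round the work are solid. World frame = base frame: x ahead of the robot, y to its left, z up, the work surface at z = 0. Lengths are in m, angles in rad, forces in N, time in s.
With the tool pointing down it reaches from about 0.25 to 0.725 m from the base axis. Payload 4 kg.
Tool frame: the origin (TCP) lies at the very end of the fingers, on their centre line; the grasp point (between the pads) lies 19 mm behind it; z points along the fingers, y is the line along which they close (so a half turn about z gives the same grasp; the last joint's range is limited). The gripper opens to 85 mm and grips with 20 to 120 N. Pads are 22 mm wide; open, the fingers measure 114 mm over their backs; the gripper's body (76 mm by 85 mm) begins 54 mm behind the grasp point. The pads swing forward as they close: fully open they stand 13 mm farther back than shut.
Start: joints at [1.141, 0.241, 0.005, 1.335, 0, 1.571], TCP at [0.208, 0.455, 0.231] pointing down, gripper open.
Joint ranges: [-2.72, 2.72], [-1.05, 1.87], [-1.09, 1.28], [-1.99, 2.15], [-1.42, 1.44], [-3.14, 3.14]. Speed limits (rad/s): [2.79, 2.79, 3.14, 3.14, 3.14, 3.14].

### API

Orientations are given as a unit quaternion [x, y, z, w].
In Python, from workcell import bot, vision, workorder gives the robot as it stands.
- The arm moves only by the shell command python3 -m creep 'ROWS' [OPENING]. ROWS is JSON, a list of rows, each a list of 2 entries, a list of its own where there are three numbers: the shift along the tool's x, y, z in mm, then the turn, a rotation vector about the tool's x, y, z in rad. In form: [[[dx, dy, dz], [wx, wy, wz]], ...]. A call has 1 to 12 rows; each row shifts and turns the commanded pose from where the row before left it, along the tool's axes as they then stand; what a row does not reach is not made up. A row lasts 1/8 s, in which the tool goes at most 62.5 mm and 10.7 degrees, less where a joint would pass 70% of its speed; a pose out of reach is approached as far as the arm can. A call is refused whole if a number of a shift passes 62.5 or a number of a turn 0.188, either way. A call with a gripper value outside its range is refused whole. OPENING is the finger opening in mm, from 0 to 85.4, set as the call begins (- or left out, the last holds). The fingers move at their own pace and stop on an object; the grip force is fixed at half the most. Time passes only in rows, so rows that do not move let the fingers close. It gives the time, the measured TCP pose, the force, the opening and the grip force at its end, in the units of the state.
- bot.get_obs(): the state, without advancing time (a new reading comes with each control period).
- vision.camera(name): name is "side" or "top"; returns a dict with "image" (480x640x3 uint8, blue, green, red), "z_map" (480x640 float32, m along the optical axis (not along the pixel's ray), 0 where there is no reading), "K" (3x3 intrinsics, pixels), "k1" (the pictures are not rectified: a ray, as slopes to the right and down, at radius r is drawn at 1 + k1 r^2 times it, then the intrinsics apply), "rvec" (rotation vector, rad) and "tvec" (3), from world to camera coordinates, as OpenCV has them. Camera axes: x right, y down, z forward; pixel columns grow to the right and rows downward; lengths in m; the calibration is good to about 2 mm. A picture is of the moment at which its call begins.
- workorder.job_done(): hands the job in; it is judged then, once.
Trained networks look in a picture, given as the dict that the camera call returned (one of the last four; its "shot" number tells which), for a name from the list of things; names that differ only in an ending like _2 or _b are one class to them, and where a whole thing is asked for, a point or a joint stands for the part that bears it (a point fixed in the world has none). Each returns a list of dicts, best first, with "score" (0 to 1); they miss things now and then, are a little off and sometimes report something else, mostly with a low value. They report only what shows in the picture. A call takes as long as a camera call. They do not tell look-alikes from the thing itself.
- vision.spot_in(picture, query): "position" ([column, row] in pixels, amid what is visible of it).
- vision.place_of(picture, query): "position" ([column, row] in pixels: a listed point, or the origin of a listed thing).
The state is a dict: "clock": time; "joint_pos": joint angles; "joint_vel": joint speeds; "tau": joint torques, N m; "eef_pos": TCP position; "tool_rot": TCP orientation; "ft_force": force on the tool from outside, world axes, zero at the start; "ft_torque": the same for the moment, N m; "grip_width": finger opening in m; "grasp_force": force on a finger pad.
Only numpy, scipy, OpenCV 4.12 (cv2) and the standard library are available. Lean on these libraries where they do the work, as an engineer would, in place of code of your own. Each camera call takes 0.05 s, during which the arm holds its last target. There are 200 camera calls.

### The job

Index the round fixture plate by one hole: press the red indexing plunger in with the fingertips to free the plate, then push the plate round anticlockwise (seen from above) until the plunger springs back out in the very next brass hole, not past it, and leave it locked there. Only press and push, lift nothing: the tin standing on the plate rides along untouched, and the things lying round the fixture stay where they are.

Things in the scene. Friction and masses are not known exactly. Their poses are not given: they have to be found in the camera images.
- plate_centre (a point): Centre of the top face of the round black fixture plate (283 mm across, top 50 mm above the bench), on its vertical turning axis. The frame turns with the plate: x points from the axis to the plunger, y anticlockwise there. The plate carries a low black bar (24 mm high) and, at its rim, the steel index arm with plunger and lug. The red clamp lever in front is fixed and not used.
- next_hole (a point): Centre of the mouth of the next brass hole in the fixed aluminium quadrant round the plate's far rim (147 to 192 mm from the axis, top 46 mm above the bench). The quadrant has a curved slot with four holes 30 degrees apart, 168 mm from the axis. The plunger locks when its axis stands over this point. x points out along the radius, y anticlockwise.
- plunger_top (a point): Centre of the flat top of the red plunger button (34 mm across, 81 mm above the bench when out), 168 mm from the plate's axis. It goes straight down, 4 N at first, 8 N at the bottom. Out, it locks the plate (1.5 mm play each way); 8.5 mm in, the plate is free. Turned off its hole it stays in by itself, even when let go, and springs out by itself under the next hole.
- push_face (a point): Point on the flat push face of the yellow upright lug on the index arm, mid-width, 12 mm below its top (top 106 mm above the bench). The face is 46 mm wide along the radius, 32 mm anticlockwise of the plunger's axis, and looks clockwise: a finger over the button and moved anticlockwise pushes it. The lug is 10 mm thick. The freed plate turns with about 1.5 N here. Axes as plate_centre.
- rotary_plate_plate (a joint): Turning angle of the fixture plate in rad, growing anticlockwise seen from above; 0 in the hole where it starts, the next hole is at 0.524 and the one after it at 1.047.
- plunger (a joint): Plunger travel in m: 0 fully out (locked in a hole), 0.0105 fully pressed in; about 0.0085 while its collar runs under the quadrant between holes.
- grease_tin_mid (a point): Centre of the green tin with a white lid (65 mm across, 42 mm high) that stands loose on the fixture plate, near the rim opposite the plunger. It rides with the plate.
- mug_mid (a point): Bystander: cream mug (body 69 mm, 80 mm high), half-way up, standing beyond the fixture.
- heatsink_board_mid (a point): Bystander: small circuit board with a black finned heat sink (46 x 60 x 26 mm), its centre, lying to the left of the fixture.
- screwdriver_1_mid (a point): Bystander: screwdriver with a red handle (203 mm long), its centre, lying to the right of the fixture.
- bearing_box_mid (a point): Bystander: brown cardboard box (68 x 105 x 56 mm), its centre, beyond the fixture.
There are look-alikes about, which are no part of the job. What is meant by the part that bears grease_tin_mid is not pink, and is the smaller of those in its own colour.

How it is judged:
By the outcome, as a careful person would: the job done as asked, in the order asked, and still so for the second after the job is handed in, with the robot touching nothing.
It also fails if it takes over 42 s, if anything falls off the work surface, if the arm or the gripper's body presses on something with over 40 N, if the wrist force passes 120 N, or if a joint passes its speed limit or range.

## Working session

There is one attempt and no reset: what is moved stays moved. The work goes in short steps, Python scripts to look and compute and a shell command to move; the robot and the scene stay as the last step left them, time stands still between calls to the robot, and variables do not carry over. Pictures are saved under pics/ and viewed, at most 10 in all, crops included, and the job is handed in when it is done.

```bash
mkdir -p pics; cat > h.py <<'E'
import numpy as np, cv2
from workcell import bot, vision, workorder
def ray(p,uv):
    K=np.array(p["K"]);d=np.array([(uv[0]-K[0,2])/K[0,0],(uv[1]-K[1,2])/K[1,1]])
    return cv2.undistortPoints(np.array([[uv]],float),K,np.array([p["k1"],0,0,0.]))[0,0]
def world(p,uv,z=None):
    s=ray(p,uv);R=cv2.Rodrigues(np.array(p["rvec"],float))[0];t=np.array(p["tvec"],float).ravel()
    d=R.T@np.array([s[0],s[1],1]);o=-R.T@t
    if z is not None: return o+d*(z-o[2])/d[2]
    c,r=int(round(uv[0])),int(round(uv[1]));w=p["z_map"][max(r-2,0):r+3,max(c-2,0):c+3];w=w[w>0]
    return o+d*np.median(w) if len(w) else None
Z=dict(plate_centre=.05,next_hole=.046,plunger_top=.081,push_face=.094,grease_tin_mid=None,mug_mid=None,heatsink_board_mid=None,screwdriver_1_mid=None,bearing_box_mid=None)
def look(p,names=Z):
    for n in names:
        for q in vision.place_of(p,n)[:3]:
            uv=q["position"];a=world(p,uv,Z[n]);b=world(p,uv)
            print(n,round(q["score"],2),np.round(uv),None if a is None else a.round(4),None if b is None else b.round(4))
E
python3 - <<'E'
from h import *
for n in("top","side"):
    p=vision.camera(n);cv2.imwrite(f"pics/{n}1.png",p["image"]);print(n);look(p)
o=bot.get_obs();print(o)
E
```

```text
top
plate_centre 0.8 [290. 284.] [ 0.4426 -0.0679  0.05  ] [ 0.4418 -0.0687  0.056 ]
plate_centre 0.24 [209. 180.] [0.6025 0.2218 0.05  ] [0.6101 0.2325 0.0221]
next_hole 0.8 [320. 219.] [ 0.6148 -0.0705  0.046 ] [ 0.6138 -0.071   0.0495]
next_hole 0.55 [261. 294.] [ 0.3944 -0.0135  0.046 ] [ 0.3899 -0.022   0.092 ]
plunger_top 0.51 [344. 240.] [ 0.5793 -0.1472  0.081 ] [ 0.579  -0.1473  0.0822]
push_face 0.83 [342. 226.] [ 0.6072 -0.1321  0.094 ] [ 0.6132 -0.1302  0.0732]
grease_tin_mid 0.91 [261. 295.] [ 0.3877 -0.0238  0.092 ] [ 0.3877 -0.0238  0.092 ]
grease_tin_mid 0.7 [433. 417.] [ 0.2866 -0.482   0.044 ] [ 0.2866 -0.482   0.044 ]
mug_mid 0.91 [309. 155.] [0.7738 0.0266 0.0115] [0.7738 0.0266 0.0115]
heatsink_board_mid 0.73 [209. 180.] [0.6122 0.232  0.0226] [0.6122 0.232  0.0226]
screwdriver_1_mid 0.84 [422. 302.] [ 0.5267 -0.3731  0.0155] [ 0.5267 -0.3731  0.0155]
screwdriver_1_mid 0.55 [308. 155.] [0.7721 0.0295 0.0114] [0.7721 0.0295 0.0114]
bearing_box_mid 0.95 [367. 176.] [ 0.759  -0.1357  0.0574] [ 0.759  -0.1357  0.0574]
side
plate_centre 0.78 [279. 244.] [ 0.4449 -0.07
[... 766 characters left out ...]
.1527  0.0552]
{'clock': 1.0, 'joint_pos': array([1.14100760e+00, 2.40596337e-01, 5.03499518e-03, 1.33518544e+00,
       4.25453142e-06, 1.57083037e+00]), 'joint_vel': array([-0.00158823,  0.00098966,  0.00203323,  0.00067711,  0.00023157,
       -0.00063156]), 'tau': array([-8.52512130e-04, -3.72214544e+01,  2.52697635e+01,  1.17831889e-03,
       -5.45721855e-05,  1.51546146e-05]), 'eef_pos': array([0.20834758, 0.45454789, 0.23132168]), 'tool_rot': array([2.13260852e-01, 9.76995296e-01, 2.46539736e-05, 3.20330968e-06]), 'ft_force': array([-0.18808799,  0.28557091,  0.41924946]), 'ft_torque': array([0.00102566, 0.03298998, 0.021944  ]), 'grasp_force': 0.0, 'grip_width': 0.08551889715632988}
```

View pics/top1.png

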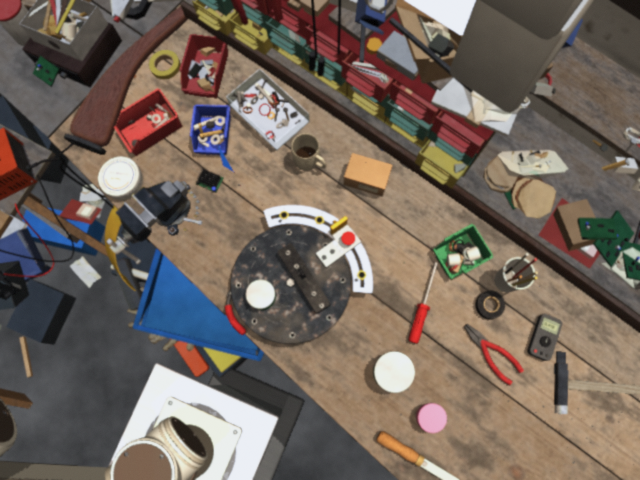

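View pics/side1.png

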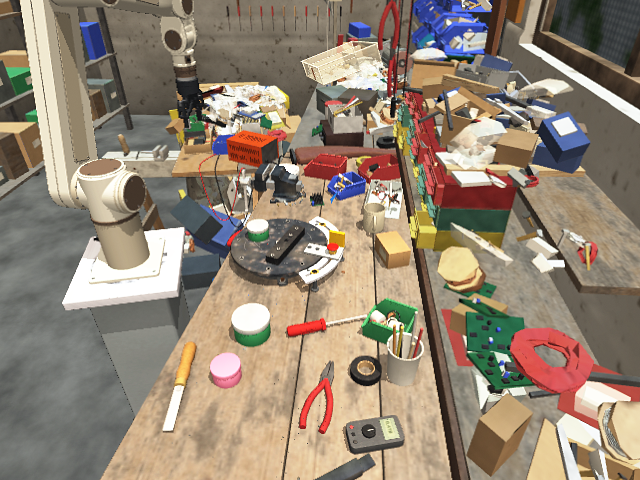

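The top view shows the plate at about (290,284), the red button at (347,239), the yellow lug at (340,224) and the next hole at (320,219). The tin on the plate is at (261,295). I'll refine the button, lug and hole positions by colour.

```bash
cat >> h.py <<'E'
def blobs(p,box,verbose=True):
    c0,r0,c1,r1=box;im=p["image"][r0:r1,c0:c1];h=cv2.cvtColor(im,cv2.COLOR_BGR2HSV)
    out={}
    for n,lo,hi,z in(("red",(0,150,90),(8,255,255),.081),("yel",(20,130,90),(35,255,255),.106)):
        m=cv2.inRange(h,lo,hi)
        if n=="red": m|=cv2.inRange(h,(172,150,90),(180,255,255))
        k,l,s,c=cv2.connectedComponentsWithStats(m)
        if k<2: continue
        i=1+np.argmax(s[1:,4]);uv=c[i]+[c0,r0]
        R=cv2.Rodrigues(np.array(p["rvec"],float))[0]
        pts=np.argwhere(l==i)[:,::-1]+[c0,r0]
        W=np.array([w for w in (world(p,q) for q in pts) if w is not None])
        out[n]=W;print(n,s[i,4],uv.round(1),world(p,uv,z).round(4),"depth med",np.median(W,0).round(4),"ztop",np.percentile(W[:,2],90).round(4))
    return out
E
python3 - <<'E'
from h import *
p=vision.camera("top");blobs(p,(325,210,365,255))
im=p["image"][190:350,215:385];cv2.imwrite("pics/c1.png",cv2.resize(im,None,fx=4,fy=3.7,interpolation=2)[:600])
# plate circle via depth: points at z .045-.055 dark
q=vision.camera("side");blobs(q,(315,228,350,260))
for pp in(p,q):
    for d in vision.spot_in(pp,"plate_centre")[:2]:print(d, world(pp,d["position"],.05))
    g=cv2.cvtColor(pp["image"],cv2.COLOR_BGR2GRAY);P=[]
    for r in range(190,350):
        for c in range(215,370):
            w=world(pp,(c,r)) if g[r,c]<110 else None
            if w is not None and .043<w[2]<.058 and np.hypot(w[0]-.443,w[1]+.07)<.16:P.append(w[:2])
    P=np.array(P,np.float32);
    if len(P)>50:print(len(P),cv2.minEnclosingCircle(P), P.mean(0))
E
```

```text
red 130 [347.8 238. ] [ 0.5881 -0.1536  0.081 ] depth med [ 0.5878 -0.1536  0.0817] ztop 0.0829
yel 95 [338.8 222.5] [ 0.6076 -0.1227  0.106 ] depth med [ 0.6082 -0.1222  0.1046] ztop 0.1059
red 72 [332.2 246.4] [ 0.5872 -0.158   0.081 ] depth med [ 0.5878 -0.1558  0.0796] ztop 0.081
yel 206 [337.  237.5] [ 0.6014 -0.1527  0.106 ] depth med [ 0.6085 -0.1278  0.0869] ztop 0.1031
{'position': [295.4, 280.0], 'score': 0.65} [ 0.45505447 -0.07627487  0.05      ]
8328 ((0.44759806990623474, -0.06754831969738007), 0.1430831402540207) [ 0.4402703  -0.06669964]
{'position': [285.1, 249.9], 'score': 0.57} [ 0.45951243 -0.10666203  0.05      ]
2050 ((0.44343671202659607, -0.07392609119415283), 0.14743460714817047) [ 0.44448867 -0.08952982]
```

View pics/c1.png

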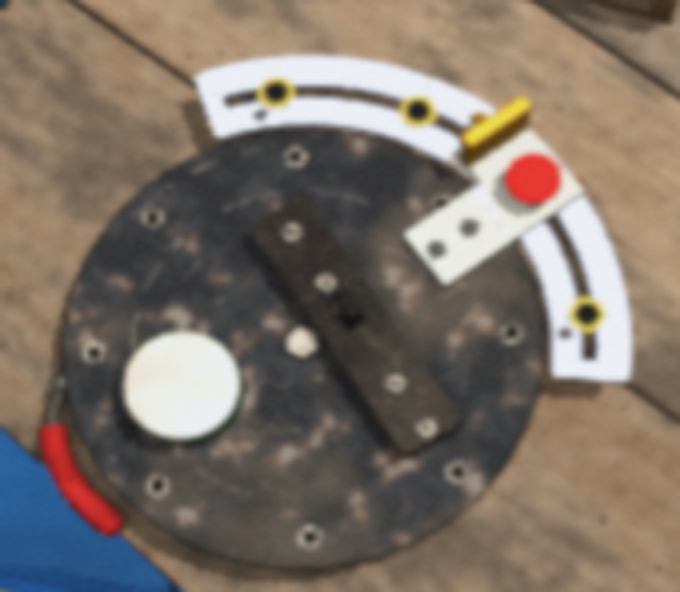

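```bash
python3 -m creep '[[[0,0,0],[0,0,0.18]],[[0,0,0],[0,0,0.18]],[[0,0,0],[0,0,0.18]],[[0,0,0],[0,0,0.18]],[[0,0,0],[0,0,0.18]],[[0,0,0],[0,0,0.18]],[[0,0,0],[0,0,0.18]],[[0,0,0],[0,0,0.18]],[[0,0,0],[0,0,0.18]],[[0,0,0],[0,0,0.045]]]' 0; python3 -c "
from h import *
print(bot.get_obs()['joint_pos'])"
```

```text
clock: 2.45
eef_pos: [0.2303, 0.4432, 0.2313]
tool_rot: [0.858, 0.514, -0.005, -0.008]
ft_force: [0.6, 0.2, -0.7]
grip_width: -0.0002
grasp_force: 0.0
[1.07940751 0.24008267 0.00408964 1.33549188 0.01993455 3.14064449]
```

The crop confirms the very next hole anticlockwise at crop (418,110), image (319.5,219.7). The button is at crop (533,180), with the lug just anticlockwise of it. The gripper is now aligned with the plate axes, so I'll travel across.

```bash
python3 -m creep '[[[-20,35,0],[0,0,0]],[[-27,46,0],[0,0,0]],[[-27,46,0],[0,0,0]],[[-27,46,0],[0,0,0]],[[-27,46,0],[0,0,0]],[[-27,46,0],[0,0,0]],[[-27,46,0],[0,0,0]],[[-27,46,0],[0,0,0]],[[-27,46,0],[0,0,0]],[[-27,46,0],[0,0,0]],[[-27,46,0],[0,0,0]],[[-20,35,0],[0,0,0]]]'; python3 - <<'E'
from h import *
from scipy.optimize import least_squares
print(bot.get_obs()['joint_pos'].round(2))
p=vision.camera("top")
H=[world(p,(215+a/4,190+b/3.7),.046) for a,b in((587,313),(418,110),(276,92))]
print(np.round(H,4))
B=np.array([.588,-.1545])
Q=[h[:2] for h in H]+[B]
s=least_squares(lambda v:[np.hypot(*(q-v))-.168 for q in Q],[.446,-.069]);c=s.x
print("c",c.round(4),s.fun.round(4),[np.degrees(np.arctan2(*(q-c)[::-1])).round(1) for q in Q])
E
```

```text
clock: 3.95
eef_pos: [0.5528, -0.082, 0.2209]
tool_rot: [0.858, 0.513, -0.005, -0.008]
ft_force: [-0.1, 1.0, -0.5]
grip_width: 0.0
grasp_force: 0.0
[-0.15  0.38  0.17  1.38  0.01  1.91]
[[ 0.5271 -0.215   0.046 ]
 [ 0.6138 -0.0709  0.046 ]
 [ 0.5924  0.0134  0.046 ]]
c [ 0.4453 -0.0677] [ 0.0005  0.0006 -0.     -0.0009] [np.float64(-61.0), np.float64(-1.1), np.float64(28.9), np.float64(-31.3)]
```

```bash
cat >> h.py <<'E'
from scipy.spatial.transform import Rotation as Ro
C=np.array([.4453,-.0677]);A0=np.radians(-31.1)
def goto(th,off,z,r=.168,n=1):
    """th plate angle rad; off tangential mm; gives tool-frame shift & turn from measured"""
    o=bot.get_obs();R=Ro.from_quat(o["tool_rot"]);a=A0+th
    y=np.array([np.cos(a),np.sin(a),0]);x=np.array([-np.sin(a),np.cos(a),0])
    t=np.r_[C,0]+r*y+off/1000*x;t[2]=z
    T=Ro.from_matrix(np.c_[x,y,[0,0,-1]])
    print("shift",(R.inv().apply(t-o["eef_pos"])*1000).round(1),"turn",(R.inv()*T).as_rotvec().round(3),"ft",o["ft_force"].round(1),"z",o["eef_pos"][2].round(4))
    v=o["eef_pos"][:2]-C;e=[x[:2]@v*1000,y[:2]@v*1000];print("tool at tang/rad mm:",np.round(e,1), "ang",np.degrees(np.arctan2(v[1],v[0])-A0).round(1))
E
python3 -c "
from h import *
goto(0,8,.12)"
```

```text
shift [-35.9  64.7  99.4] turn [-0.016  0.003  0.047] ft [ 3.7 -2.6  0.8] z 0.2203
tool at tang/rad mm: [ 41.1 103.2] ang 21.7
```

```bash
python3 -m creep '[[[-18,32,0],[-0.016,0.003,0.047]],[[-17,32,0],[0,0,0]],[[0,0,30],[0,0,0]],[[0,0,40],[0,0,0]],[[0,0,25],[0,0,0]],[[0,0,0],[0,0,0]],[[0,0,0],[0,0,0]]]'; python3 - <<'E'
from h import *
goto(0,8,.086)
p=vision.camera("top");q=vision.camera("side")
a=cv2.resize(p["image"][190:300,280:400],None,fx=3.3,fy=4);b=cv2.resize(q["image"][190:290,270:390],None,fx=3.3,fy=4.4)
cv2.imwrite("pics/c2.png",np.hstack([a,b]))
E
```

```text
clock: 4.88
eef_pos: [0.591, -0.1413, 0.1265]
tool_rot: [0.869, 0.494, 0.001, -0.001]
ft_force: [-0.0, 0.8, 0.5]
grip_width: 0.0001
grasp_force: 0.0
shift [-4.4  5.3 40.5] turn [-0.002 -0.002  0.006] ft [-0.   0.8  0.5] z 0.1265
tool at tang/rad mm: [ 12.2 162.8] ang 4.3
```

View pics/c2.png

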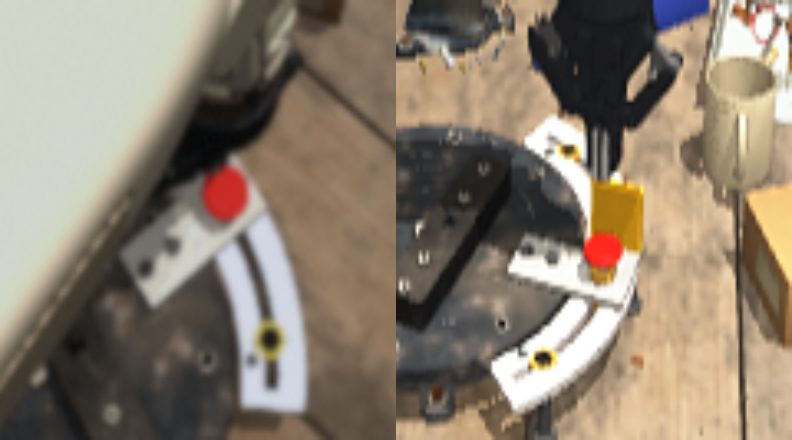

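```bash
python3 - <<'E'
from h import *
e=bot.get_obs()["eef_pos"]
q=vision.camera("side")
t=A0;b=np.r_[C+.168*np.array([np.cos(t),np.sin(t)]),.081];l=b+np.r_[.032*np.array([-np.sin(t),np.cos(t)]),.025]
for n,sx,sy,c0,r0 in(("top",3.3,4,280,190),("side",3.3,4.4,270,190)):
    p=vision.camera(n)
    R=Ro.from_rotvec(p["rvec"]);print(n,"cam",(-R.inv().apply(np.ravel(p["tvec"]))).round(2))
    for v in(e,b,l):
        u=cv2.projectPoints(v.reshape(1,3),np.array(p["rvec"]),np.array(p["tvec"]),np.array(p["K"]),np.array([p["k1"],0,0,0.]))[0].ravel();print(u.round(1),((u-[c0,r0])*[sx,sy]).round())
    if n=="side":
        for c in(448,452,456):
            pass
g=q["z_map"]
for r in range(218,242,2):
    print(r,[None if (w:=world(q,(c,r))) is None else tuple(w.round(3)) for c in(328,331,334,337)])
E
```

```text
top cam [ 0.28 -0.24  1.24]
[344.  229.1] [211. 156.]
[348.3 237.7] [225. 191.]
[340.3 224. ] [199. 136.]
side cam [ 0.37 -1.13  0.8 ]
[332.7 229.2] [207. 173.]
[332.7 245.6] [207. 245.]
[336.5 232.2] [219. 186.]
218 [(np.float64(0.577), np.float64(-0.146), np.float64(0.168)), (np.float64(0.585), np.float64(-0.148), np.float64(0.169)), (np.float64(0.591), np.float64(-0.155), np.float64(0.172)), (np.float64(0.599), np.float64(-0.158), np.float64(0.173))]
220 [(np.float64(0.578), np.float64(-0.142), np.float64(0.16)), (np.float64(0.585), np.float64(-0.149), np.float64(0.163)), (np.float64(0.592), np.float64(-0.154), np.float64(0.165)), (np.float64(0.6), np.float64(-0.156), np.float64(0.165))]
222 [(np.float64(0.578), np.float64(-0.143), np.float64(0.153)), (np.float64(0.585), np.float64(-0.15), np.float64(0.157)), (np.float64(0.592), np.float64(-0.152), np.float64(0.158)), (np.float64(0.601), np.float64(-0.15), np.float64(0.155))]
224 [(np.float64(0.578), np.float64(-0.14), np.float64(0.145)), (np.float64(0.585), np.float64(-0.15), np.float64(0.151)), (np.float64(0.592), np.float64(-0.
[... 1329 characters left out ...]
loat64(-0.059), np.float64(0.049)), (np.float64(0.591), np.float64(-0.121), np.float64(0.091)), (np.float64(0.599), np.float64(-0.125), np.float64(0.092)), (np.float64(0.607), np.float64(-0.128), np.float64(0.094))]
238 [(np.float64(0.594), np.float64(-0.069), np.float64(0.048)), (np.float64(0.592), np.float64(-0.119), np.float64(0.083)), (np.float64(0.599), np.float64(-0.124), np.float64(0.085)), (np.float64(0.607), np.float64(-0.129), np.float64(0.087))]
240 [(np.float64(0.591), np.float64(-0.08), np.float64(0.049)), (np.float64(0.592), np.float64(-0.12), np.float64(0.077)), (np.float64(0.6), np.float64(-0.124), np.float64(0.078)), (np.float64(0.607), np.float64(-0.129), np.float64(0.08))]
```

Fingers, button and lug agree within about 1 mm of the projected positions. I'll centre the fingers and come down to just above the button.

```bash
python3 -m creep '[[[-6,5,0],[0,0,0.006]],[[0,0,0],[0,0,0]],[[0,0,15],[0,0,0]],[[0,0,15],[0,0,0]],[[0,0,9],[0,0,0]],[[0,0,0],[0,0,0]],[[0,0,0],[0,0,0]]]'; python3 -c "
from h import *
goto(0,7,.071)"
```

```text
clock: 6.0
eef_pos: [0.5917, -0.1486, 0.0865]
tool_rot: [0.871, 0.492, 0.0, -0.002]
ft_force: [0.3, -0.9, -0.7]
grip_width: 0.0002
grasp_force: 0.0
shift [ 0.6  0.9 15.5] turn [-0.003 -0.002  0.   ] ft [ 0.3 -0.9 -0.7] z 0.0865
tool at tang/rad mm: [  6.4 167.1] ang 2.2
```

```bash
python3 -m creep '[[[0,0,4],[0,0,0]],[[0,0,3],[0,0,0]],[[0,0,3],[0,0,0]],[[0,0,3],[0,0,0]],[[0,0,2],[0,0,0]],[[0,0,0],[0,0,0]],[[0,0,0],[0,0,0]]]'; python3 -c "
from h import *
goto(0,7,.071)"
```

```text
clock: 6.88
eef_pos: [0.592, -0.1487, 0.0726]
tool_rot: [0.871, 0.492, 0.001, -0.001]
ft_force: [-0.7, 0.1, 6.9]
grip_width: -0.0001
grasp_force: 3.5
shift [0.6 0.6 1.6] turn [-0.002 -0.002  0.   ] ft [-0.7  0.1  6.9] z 0.0726
tool at tang/rad mm: [  6.4 167.5] ang 2.2
```

```bash
python3 -m creep '[[[0,0,1.5],[0,0,0]],[[0,0,1],[0,0,0]],[[0,0,0],[0,0,0]],[[0,0,0],[0,0,0]]]'; python3 -c "
from h import *
goto(0,7,.071)"
```

```text
clock: 7.38
eef_pos: [0.592, -0.1487, 0.0709]
tool_rot: [0.871, 0.492, 0.001, -0.001]
ft_force: [-2.5, 0.4, 10.8]
grip_width: 0.0002
grasp_force: 5.4
shift [ 0.6  0.5 -0.1] turn [-0.001 -0.003  0.   ] ft [-2.5  0.4 10.8] z 0.0709
tool at tang/rad mm: [  6.4 167.5] ang 2.2
```

The plunger is bottomed at 10.8 N. Next I sweep onto the lug and take the plate off its hole with the button still held in.

```bash
python3 -m creep '[[[4.5,0,0],[0,0,0]],[[4.5,0,0],[0,0,0]],[[4.5,0,0],[0,0,0]],[[4.2,-0.5,0],[0,0,-0.025]],[[4.2,-0.5,0],[0,0,-0.025]],[[4.2,-0.5,0],[0,0,-0.025]],[[4.2,-0.5,0],[0,0,-0.025]],[[0,0,0],[0,0,0]],[[0,0,0],[0,0,0]]]'; python3 -c "
from h import *
goto(.1,21,.071)
p=vision.camera('side');blobs(p,(310,210,375,265))"
```

```text
clock: 8.5
eef_pos: [0.605, -0.1209, 0.0709]
tool_rot: [0.845, 0.535, 0.001, -0.002]
ft_force: [-3.8, 1.0, 11.1]
grip_width: -0.0002
grasp_force: 5.6
shift [ 0.7  0.9 -0.1] turn [-0.002 -0.003  0.001] ft [-3.8  1.  11.1] z 0.0709
tool at tang/rad mm: [ 20.3 167.1] ang 12.7
red 58 [334.9 244.1] [ 0.5968 -0.1486  0.081 ] depth med [ 0.5994 -0.133   0.0692] ztop 0.0734
yel 32 [342.5 235.8] [ 0.6183 -0.1475  0.106 ] depth med [ 0.6291 -0.1037  0.0752] ztop 0.0893
```

```bash
python3 -m creep '[[[4.2,-0.5,0],[0,0,-0.025]],[[4.2,-0.5,0],[0,0,-0.025]],[[0,0,0],[0,0,0]],[[-0.5,0,-5],[0,0,0]],[[0,0,-5],[0,0,0]],[[0,0,-7],[0,0,0]],[[0,0,0],[0,0,0]],[[0,0,0],[0,0,0]]]'; python3 -c "
from h import *
goto(.15,21,.088)
p=vision.camera('side');blobs(p,(310,210,375,265))"
```

```text
clock: 9.55
eef_pos: [0.6071, -0.1138, 0.0856]
tool_rot: [0.831, 0.556, -0.0, -0.002]
ft_force: [0.7, -0.1, -0.2]
grip_width: 0.0003
grasp_force: 0.0
shift [ 1.7  0.9 -2.4] turn [-0.004 -0.002  0.   ] ft [ 0.7 -0.1 -0.2] z 0.0856
tool at tang/rad mm: [ 19.3 167.1] ang 15.2
red 66 [335.1 241.2] [ 0.6005 -0.1348  0.081 ] depth med [ 0.6035 -0.1213  0.0716] ztop 0.0742
yel 53 [342.  232.4] [ 0.6207 -0.1311  0.106 ] depth med [ 0.6298 -0.0944  0.0812] ztop 0.0986
```

The plunger stays in off its hole (button top at about 72 mm). I'll push the lug on with the fingertips clear of the button.

```bash
python3 -m creep '[[[1.5,0.5,-2],[0,0,0]],[[5,-0.7,0],[0,0,-0.03]],[[5,-0.7,0],[0,0,-0.03]],[[5,-0.7,0],[0,0,-0.03]],[[5,-0.7,0],[0,0,-0.03]],[[5,-0.7,0],[0,0,-0.03]],[[5,-0.7,0],[0,0,-0.03]],[[5,-0.7,0],[0,0,-0.03]],[[5,-0.7,0],[0,0,-0.03]],[[5,-0.7,0],[0,0,-0.03]],[[0,0,0],[0,0,0]],[[0,0,0],[0,0,0]]]'; python3 -c "
from h import *
goto(.42,21,.087)
p=vision.camera('side');blobs(p,(310,205,375,265))"
```

```text
clock: 11.1
eef_pos: [0.6141, -0.0666, 0.0881]
tool_rot: [0.749, 0.663, 0.001, -0.003]
ft_force: [0.1, -0.2, -0.4]
grip_width: -0.0003
grasp_force: 0.3
shift [-0.8  0.6  1.1] turn [-0.003 -0.005  0.001] ft [ 0.1 -0.2 -0.4] z 0.0881
tool at tang/rad mm: [ 21.8 167.4] ang 31.5
red 64 [335. 235.] [ 0.607 -0.104  0.081] depth med [ 0.6106 -0.0892  0.0706] ztop 0.0726
yel 115 [333.5 226. ] [ 0.6042 -0.0941  0.106 ] depth med [ 0.6087 -0.0556  0.0753] ztop 0.0994
```

```bash
python3 -m creep '[[[2,-0.2,0],[0,0,-0.012]],[[2,-0.2,0],[0,0,-0.012]],[[2,-0.2,0],[0,0,-0.012]],[[2,-0.2,0],[0,0,-0.012]],[[2,-0.2,0],[0,0,-0.012]],[[1,-0.1,0],[0,0,-0.006]],[[1,-0.1,0],[0,0,-0.006]],[[0,0,0],[0,0,0]]]'; python3 -c "
from h import *
goto(.49,21,.087)
p=vision.camera('side');blobs(p,(310,205,375,265))"
```

```text
clock: 12.15
eef_pos: [0.614, -0.0553, 0.0881]
tool_rot: [0.725, 0.689, 0.0, -0.002]
ft_force: [-1.3, -2.6, 1.9]
grip_width: 0.0003
grasp_force: 1.7
shift [-0.3  0.2  1.1] turn [-0.003 -0.004  0.003] ft [-1.3 -2.6  1.9] z 0.0881
tool at tang/rad mm: [ 21.3 167.8] ang 35.3
red 62 [334.5 232.8] [ 0.6077 -0.0929  0.081 ] depth med [ 0.6109 -0.0784  0.071 ] ztop 0.0729
yel 115 [332.  224.2] [ 0.6021 -0.0841  0.106 ] depth med [ 0.6046 -0.0445  0.0748] ztop 0.0995
```

Not sprung yet, and the plate is at about 0.49. I'll continue in roughly 0.6 to 0.8 mm steps.

```bash
python3 -m creep '[[[0.8,-0.1,0],[0,0,-0.005]],[[0.8,-0.1,0],[0,0,-0.005]],[[0.8,-0.1,0],[0,0,-0.005]],[[0.8,-0.1,0],[0,0,-0.005]],[[0.7,-0.1,0],[0,0,-0.004]],[[0,0,0],[0,0,0]]]'; python3 -c "
from h import *
goto(.515,21,.087)
p=vision.camera('side');blobs(p,(310,205,375,265))"
```

```text
clock: 12.95
eef_pos: [0.614, -0.0507, 0.088]
tool_rot: [0.716, 0.698, 0.001, -0.003]
ft_force: [-0.7, -0.5, -0.9]
grip_width: -0.0002
grasp_force: 0.6
shift [-0.7 -0.1  1. ] turn [-0.002 -0.005  0.002] ft [-0.7 -0.5 -0.9] z 0.088
tool at tang/rad mm: [ 21.7 168.1] ang 36.8
red 61 [334.4 229.6] [ 0.6111 -0.0763  0.081 ] depth med [ 0.6112 -0.0739  0.0795] ztop 0.0814
yel 92 [329.9 222.9] [ 0.5976 -0.0758  0.106 ] depth med [ 0.5993 -0.0396  0.0791] ztop 0.0997
```

The button rose from 72 to 81 mm, so the plunger has sprung out. I'll back off the lug and lift clear.

```bash
python3 -m creep '[[[-3,0,-1],[0,0,0]],[[-3,0,-2],[0,0,0]],[[0,0,-20],[0,0,0]],[[0,0,-40],[0,0,0]],[[0,0,-40],[0,0,0]],[[0,-30,-20],[0,0,0]],[[0,-55,0],[0,0,0]],[[0,-55,0],[0,0,0]],[[0,-30,0],[0,0,0]],[[0,0,0],[0,0,0]],[[0,0,0],[0,0,0]]]'; python3 - <<'E'
from h import *
p=vision.camera("top");q=vision.camera("side")
blobs(p,(300,200,365,255));blobs(q,(310,205,375,265))
for pp in(p,q):look(pp,["grease_tin_mid","plunger_top","push_face","mug_mid","bearing_box_mid","heatsink_board_mid","screwdriver_1_mid"])
for th in(.524,1.047):print(th,C+.168*np.array([np.cos(A0+th),np.sin(A0+th)]))
cv2.imwrite("pics/c3.png",np.hstack([cv2.resize(p["image"][140:350,200:440],(400,400)),cv2.resize(q["image"][170:290,210:410],(400,400))]))
E
```

```text
clock: 14.38
eef_pos: [0.445, -0.0537, 0.2121]
tool_rot: [0.716, 0.698, 0.001, -0.001]
ft_force: [-0.4, -0.0, -0.3]
grip_width: 0.0
grasp_force: 0.0
red 130 [319.2 216. ] [ 0.6123 -0.0716  0.081 ] depth med [ 0.6122 -0.0717  0.0816] ztop 0.0827
yel 86 [304.3 207.3] [ 0.6112 -0.0352  0.106 ] depth med [ 0.6116 -0.0353  0.1055] ztop 0.107
red 60 [334.3 229.6] [ 0.6109 -0.0765  0.081 ] depth med [ 0.6111 -0.0734  0.0793] ztop 0.0808
yel 191 [331.5 220.9] [ 0.6044 -0.066   0.106 ] depth med [ 0.6115 -0.0397  0.0862] ztop 0.1025
grease_tin_mid 0.95 [395. 370.] [ 0.3499 -0.365   0.0593] [ 0.3499 -0.365   0.0593]
grease_tin_mid 0.8 [429. 418.] [ 0.2809 -0.4756  0.0433] [ 0.2809 -0.4756  0.0433]
grease_tin_mid 0.75 [275. 306.] [ 0.3773 -0.0637  0.094 ] [ 0.3773 -0.0637  0.094 ]
plunger_top 0.69 [314. 217.] [ 0.6054 -0.0624  0.081 ] [ 0.6058 -0.0622  0.0796]
push_face 0.69 [301. 206.] [ 0.6149 -0.0248  0.094 ] [ 0.6288 -0.0161  0.0466]
mug_mid 0.88 [312. 154.] [0.7807 0.0201 0.0116] [0.7807 0.0201 0.0116]
mug_mid 0.72 [272. 309.] [ 0.3681 -0.061   0.0942] [ 0.3681 -0.061   0.0942]
bearing_box
[... 428 characters left out ...]
mid 0.6 [251. 323.] [ 0.3453 -0.3884  0.0597] [ 0.3453 -0.3884  0.0597]
plunger_top 0.53 [330. 230.] [ 0.5972 -0.0767  0.081 ] [ 0.5982 -0.0722  0.0779]
push_face 0.78 [338. 221.] [ 0.6269 -0.052   0.094 ] [ 0.6295 -0.0413  0.087 ]
mug_mid 0.67 [376. 221.] [ 0.7608 -0.0063  0.0504] [ 0.7608 -0.0063  0.0504]
mug_mid 0.2 [252. 237.] [ 0.3701 -0.0823  0.0903] [ 0.3701 -0.0823  0.0903]
bearing_box_mid 0.77 [388. 248.] [ 0.7515 -0.1623  0.0543] [ 0.7515 -0.1623  0.0543]
heatsink_board_mid 0.55 [316. 198.] [0.609  0.2281 0.0183] [0.609  0.2281 0.0183]
screwdriver_1_mid 0.88 [325. 323.] [ 0.5218 -0.3848  0.0214] [ 0.5218 -0.3848  0.0214]
0.524 [ 0.61327032 -0.07085778]
1.047 [0.59239408 0.01346238]
```

View pics/c3.png

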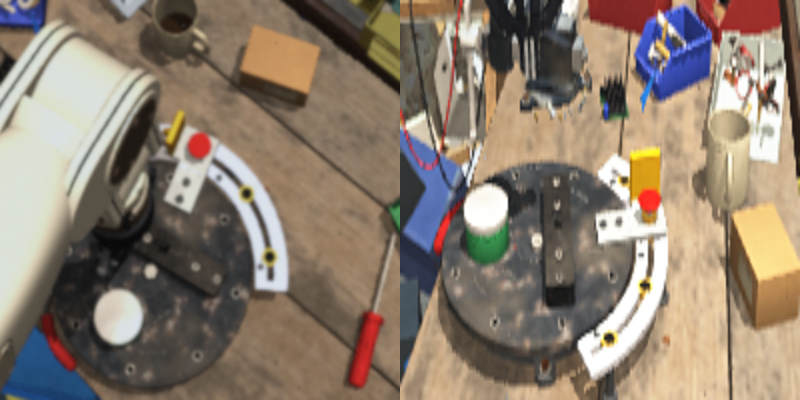

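The picture shows the button out over the next hole: it is at (0.612,-0.072), against an expected (0.613,-0.071). The tin has ridden along, the bystanders haven't moved and the gripper is clear.

```bash
python3 -c "
from h import *
print(workorder.job_done())"
```

```text
the job is handed in; nothing more can be done
None
```

The plate is indexed by one hole and the plunger has sprung out and locked in the next brass hole; the tin rode along, nothing else was disturbed, and I have handed the job in.

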